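# Press a row of battery packs home in the charging dock

## Task

Take the straightedge from the red pad and with it push the four battery packs that lie loosely before the lanes of the charging dock together as one row into their lanes, then press the row home against the metal stop rail, holding for a moment so that all four sprung contacts are pressed in. Feel for the rail: besides what it takes to slide the packs, load it with about 10 N (1 kg) and never more than 15 N. Then stand the straightedge back on the red pad; touch the packs with nothing but the straightedge and leave everything else where it is.

Things in the scene. Friction and masses are not known exactly. Their poses are not given: they have to be found in the camera images.
- dock: Charging dock fixed to the bench: grey plate 225 x 190 x 6 mm with four lanes and, behind them, a white housing 44 mm high. Origin: underside of the plate, middle of the lane mouths; x points into the lanes (the pushing direction), y along the row of lanes, z up. Lane centres at y = -63, -21, 21, 63 mm. The open apron before the lanes runs to x = -113 mm, its top at z = 6 mm.
- lane_mouths (a point): Point on the plate's top, midway along the row of lane mouths (dock x = 0, y = 0, z = 6 mm). The lanes are 36 mm wide between black walls 6 mm thick and 20 mm high above the plate, which run from x = 0 to 28 mm and begin with slim pointed noses that reach out to x = -12 mm.
- clips (a point): Point midway along the row of sprung steel side clips (dock x = 14 mm, z = 17 mm): one in every lane, on its +y wall, protruding 3 mm, pressing with about 1 N. They brake the packs and hold them where they are left: sliding the four packs together through them takes very roughly 3 to 7 N in all, not the same each time, before the rail is felt.
- stop: The dock's end stop: two black slotted cheeks, 26 mm high, at the ends of the lanes' row (y = +-91 mm, x = 0 to 62 mm) and between them the aluminium stop rail across all lanes. Origin: same x and y as the dock's, at the plate's top. The rail is rigid, parallel to y and 25 mm high; it is clamped with its face anywhere from x = 29 to 45 mm and its place is not measured: feel for it.
- straightedge: Straightedge, 0.16 kg, upright on the red pad: aluminium bar 190 mm long (its y), 26 mm high, 5 mm thick, with a square yellow grip, 36 x 36 mm, 66 mm high, on the middle of its back. Origin: lower edge of the working face, mid length; x points out of the working face (pushing direction), z up. Bar at x = -5 to 0 mm, grip at x = -41 to -5 mm.
- edge_grip (a point): Centre of the yellow grip, 45 mm above the straightedge's lower edge and 23 mm behind its working face: the place to hold it, firmly; fingers there clear the bar.
- pad: Flat red foam pad, 90 x 250 x 4 mm, fixed to the bench on the robot's left or right; the straightedge's place. Origin: centre of its underside; y along its length, z up.
- pack0: White battery pack with blue sleeve, 64 x 34 x 24 mm, about 0.1 kg, lying loose on the apron before the lane at dock y = -63 mm. Origin: centre of its underside; x points to its nose (the contact end, towards the rail), z up. When home, its rear still stands 19 to 35 mm out of the lane mouth.
- pack1: White battery pack with blue sleeve, 64 x 34 x 24 mm, about 0.1 kg, lying loose on the apron before the lane at dock y = -21 mm. Origin: centre of its underside; x points to its nose (the contact end, towards the rail), z up. When home, its rear still stands 19 to 35 mm out of the lane mouth.
- pack2: White battery pack with blue sleeve, 64 x 34 x 24 mm, about 0.1 kg, lying loose on the apron before the lane at dock y = 21 mm. Origin: centre of its underside; x points to its nose (the contact end, towards the rail), z up. When home, its rear still stands 19 to 35 mm out of the lane mouth.
- pack3: White battery pack with blue sleeve, 64 x 34 x 24 mm, about 0.1 kg, lying loose on the apron before the lane at dock y = 63 mm. Origin: centre of its underside; x points to its nose (the contact end, towards the rail), z up. When home, its rear still stands 19 to 35 mm out of the lane mouth.
- contact0 (a joint): Sprung contact in the rail's face, at the lane of pack0, 12 mm above the plate: 0 standing 4 mm out of the rail, 0.004 (m) pressed in level with the rail's face by a pack that is home. Its spring is weak (at most 0.3 N).
- contact1 (a joint): Sprung contact in the rail's face, at the lane of pack1, 12 mm above the plate: 0 standing 4 mm out of the rail, 0.004 (m) pressed in level with the rail's face by a pack that is home. Its spring is weak (at most 0.3 N).
- contact2 (a joint): Sprung contact in the rail's face, at the lane of pack2, 12 mm above the plate: 0 standing 4 mm out of the rail, 0.004 (m) pressed in level with the rail's face by a pack that is home. Its spring is weak (at most 0.3 N).
- contact3 (a joint): Sprung contact in the rail's face, at the lane of pack3, 12 mm above the plate: 0 standing 4 mm out of the rail, 0.004 (m) pressed in level with the rail's face by a pack that is home. Its spring is weak (at most 0.3 N).
- bin: Bystander: blue open bin of small white clips, 200 x 100 x 45 mm, on the side opposite to the red pad. Origin: centre of its underside.
- reject: Bystander: a fifth pack with a red sleeve (for repair), 64 x 34 x 24 mm, on the bench between the robot and the dock, on the left. Origin: centre of its underside.
- driver: Bystander: red-handled screwdriver, 160 mm, lying between the robot and the dock. Origin: under its middle.
- tape: Bystander: yellow roll of tape, 90 mm across, 24 mm high, beside the far end of the dock on the right. Origin: centre of its underside.
- cup: Bystander: green cup, 64 mm across, 45 mm high, between the robot and the dock, on the right. Origin: centre of its underside.
- bottle: Bystander: clear bottle, 44 mm across, 110 mm high, beside the far end of the dock on the left. Origin: centre of its underside.

How it is judged:
By the outcome, as a careful person would: the job done as asked, in the order asked, and still so for the second after the job is handed in, with the robot touching nothing.
It also fails if it takes over 72 s, if anything falls off the work surface, if the arm or the gripper's body presses on something with over 40 N, if the wrist force passes 120 N, or if a joint passes its speed limit or range.

## Robot

A 6-joint arm with a two-finger parallel gripper is mounted at the origin on the work surface. World frame = base frame: x ahead of the robot, y to its left, z up, the work surface at z = 0. Lengths are in m, angles in degrees, forces in N, time in s.
With the tool pointing down it reaches from about 0.225 to 0.875 m from the base axis. Payload 3.4 kg.
Tool frame: the origin (TCP) lies on the mounting face of the last link; the fingertips stand env.tcp_to_tips ahead of it and the grasp point (between the pads) lies 155 mm ahead of it (env.tcp_to_tips is the distance from the TCP to the fingertips, in m); z points along the fingers, y is the line along which they close (so a half turn about z gives the same grasp; the last joint's range is limited). The gripper opens to 85 mm and grips with 20 to 120 N. Pads are 22 mm wide; open, the fingers measure 114 mm over their backs; the gripper's body (76 mm by 85 mm) begins 54 mm behind the grasp point. The pads swing forward as they close: fully open they stand 13 mm farther back than shut.
Start: joints at [59.817, 15.808, 86.224, -0, 77.962, -6.933], TCP at [0.227, 0.528, 0.405] pointing down, gripper open.
Joint ranges: [-165.64, 165.64], [-43.16, 119.46], [12.63, 154.43], [-67.54, 247.53], [6.08, 155.33], [-154.97, 154.97]. Speed limits (degrees/s): [147.25, 147.25, 180, 180, 180, 180].

## Interface

Orientations are given as [roll, pitch, yaw] about the fixed x, y, z axes, in that order (R = Rz(yaw) Ry(pitch) Rx(roll)).
In Python, from rig import env, effector, viewer, boxes_of gives the robot as it stands. Calls block until the motion is done:
- env.movep(position, orientation): joint-space move of the TCP to a pose.
- env.line_to(position, rotation=None, velocity=0.15): straight line of the TCP; rotation=None keeps the orientation; velocity is the mean speed in m/s.
- env.move_joints(angles): joint-space move.
- effector.open_jaws() and effector.clamp(f_grip=None): open the fingers fully, or close them until they stop; f_grip is the grip in N (None keeps the last).
- env.sleep(seconds).
- env.ik(position, orientation): joint angles nearest the present ones, or None.
- viewer.capture(name): name is "side" or "top" or "wrist"; returns the picture (480x640x3 uint8, red, green, blue); there is no depth.
- viewer.camera_model(name): a dict with "camera_matrix" (3x3 intrinsics, pixels), "k1" (the pictures are not rectified: a ray, as slopes to the right and down, at radius r is drawn at 1 + k1 r^2 times it, then the intrinsics apply), "pose" (4x4, takes a point from camera to world coordinates); the wrist camera has in their place "hand_eye" (4x4, takes a point from camera to tool coordinates, whose origin is the TCP and whose axes are the flange's). Camera axes: x right, y down, z forward; pixel columns grow to the right and rows downward; lengths in m; the calibration is good to about 2 mm. A picture is of the moment at which its call begins: read the wrist's pose just before it. camera_model takes no time and is no camera call.
A pose or a line that the arm cannot do raises env.Unreachable and nothing moves.
- env.job_done(): hands the job in; it is judged then, once.
Trained networks look in the newest picture that a camera, given by its name, has taken for a name from the list of things; names that differ only in an ending like _2 or _b are one class to them, and where a whole thing is asked for, a point or a joint stands for the part that bears it (a point fixed in the world has none). Each returns a list of dicts, best first, with "confidence" (0 to 1); they miss things now and then, are a little off and sometimes report something else, mostly with a low value. They report only what shows in the picture. A call takes as long as a camera call.
- boxes_of(camera, thing): "location" ([row, column] in pixels, amid what is visible of it).
Readings, each from a call of its own:
- env.read_t(): time.
- env.read_joint_pos(): joint angles.
- env.read_joint_velocities(): joint speeds.
- env.read_joint_torque(): joint torques, N m.
- env.read_position(): TCP position.
- env.read_tool_rot(): TCP orientation.
- env.read_ft_force(): force on the tool from outside, world axes, zero at the start.
- env.read_wrist_torque(): the same for the moment, N m.
- env.read_width(): opening from 0.0 (shut) to 1.0 (fully open).
- env.read_grip_force(): force on a finger pad.
Only numpy, scipy, OpenCV 4.12 (cv2) and the standard library are available. Lean on these libraries where they do the work, as an engineer would, in place of code of your own. Each camera call takes 0.05 s, during which the arm holds its last target. There are 200 camera calls.

## Working session

There is one attempt and no reset: what is moved stays moved. The work goes in short steps, each a Python script; the robot and the scene stay as the last script left them, time stands still between calls to the robot, and variables do not carry over. Pictures are saved under pics/ and viewed, at most 10 in all, crops included, and the job is handed in when it is done.

```bash
ls; mkdir -p pics
python3 - <<'E'
from rig import env, effector, viewer, boxes_of
import cv2,numpy as np
for c in ["top","side"]:
    p=viewer.capture(c); cv2.imwrite(f"pics/{c}1.png",p[:,:,::-1])
    m=viewer.camera_model(c); print(c,np.round(m["camera_matrix"],1).tolist(),m["k1"],np.round(m["pose"],4).tolist())
    for t in ["dock","stop","straightedge","edge_grip","pad","pack0","lane_mouths","reject","cup","driver","bottle","tape"]:
        print(t,[(np.round(d["location"]).tolist(),round(d["confidence"],2)) for d in boxes_of(c,t)][:5])
m=viewer.camera_model("wrist");print(m)
print(env.read_position(),env.read_tool_rot(),env.read_ft_force(),env.tcp_to_tips,env.read_t())
E
```

```text
pics
top [[455.2, 0.0, 316.7], [0.0, 455.2, 241.6], [0.0, 0.0, 1.0]] 0.014853781963475374 [[-0.0043, -0.9964, 0.0843, 0.4973], [-0.9993, 0.0011, -0.0379, 0.0295], [0.0377, -0.0844, -0.9957, 0.9813], [0.0, 0.0, 0.0, 1.0]]
dock [([198.0, 330.0], 0.68)]
stop [([185.0, 329.0], 0.64)]
straightedge [([282.0, 157.0], 0.75)]
edge_grip [([283.0, 155.0], 0.64), ([232.0, 340.0], 0.3)]
pad [([297.0, 165.0], 0.62)]
pack0 [([233.0, 338.0], 0.84), ([235.0, 322.0], 0.74), ([236.0, 362.0], 0.68), ([228.0, 301.0], 0.65)]
lane_mouths [([200.0, 333.0], 0.98)]
reject [([332.0, 239.0], 0.79)]
cup [([336.0, 394.0], 0.69), ([199.0, 331.0], 0.52), ([328.0, 324.0], 0.22)]
driver [([329.0, 326.0], 0.61)]
bottle [([186.0, 162.0], 0.87), ([297.0, 167.0], 0.7), ([302.0, 467.0], 0.42)]
tape [([174.0, 445.0], 0.64), ([296.0, 162.0], 0.47), ([302.0, 466.0], 0.4)]
side [[488.7, 0.0, 327.0], [0.0, 488.7, 237.8], [0.0, 0.0, 1.0]] 0.019798083189711962 [[0.8314, -0.3412, 0.4386, 0.0847], [-0.5553, -0.4812, 0.6783, -0.7041], [-0.0204, -0.8075, -0.5896, 0.6974], [0.0, 0.0, 0.0, 1.0]]
dock [([253.0, 393.0], 0.91), ([252.0, 
[... 546 characters left out ...]
472.0], 0.68)]
{'camera_matrix': array([[396.92958172,   0.        , 319.99829723],
       [  0.        , 396.92958172, 236.36682713],
       [  0.        ,   0.        ,   1.        ]]), 'k1': -0.08587304479227902, 'hand_eye': array([[-1.15667558e-03, -9.61209751e-01, -2.75816021e-01,
         7.01639750e-02],
       [ 9.99998388e-01, -7.32941880e-04, -1.63936393e-03,
         4.59884460e-04],
       [ 1.37361549e-03, -2.75817473e-01,  9.61209049e-01,
         3.13088125e-02],
       [ 0.00000000e+00,  0.00000000e+00,  0.00000000e+00,
         1.00000000e+00]])}
[0.22699985 0.52832193 0.40473292] [1.79994027e+02 1.47189969e-03 1.56751667e+02] [ 0.45498925  0.77129483 -0.09188377] 0.1734 1.3
```

Run:
```python
import cv2
a=cv2.imread("pics/top1.png")
cv2.imwrite("pics/top1c.png",cv2.resize(a[130:390,90:500],(800,507),interpolation=cv2.INTER_CUBIC))
```

```text
(no output)
```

View pics/top1c.png

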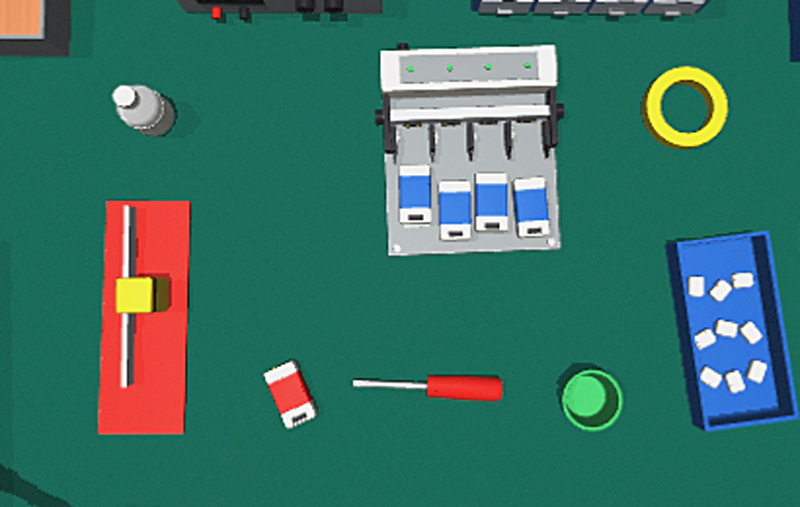

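View pics/side1.png

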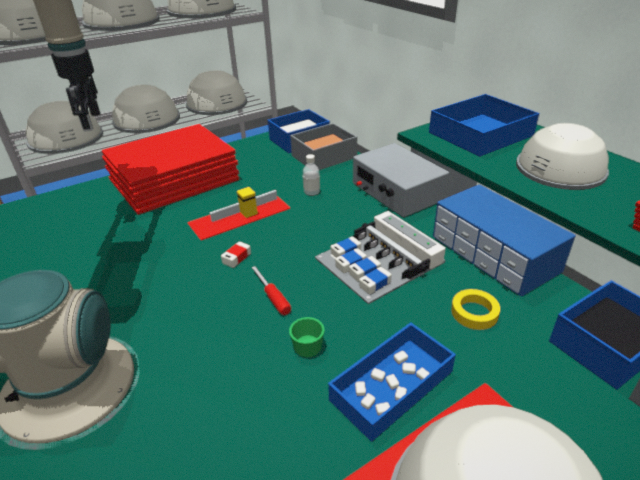

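The top picture shows the dock (crop columns 383–560) with its plate's front corners near crop (389,255) and (560,249). The straightedge is on the left pad with its grip on the -y side of the bar, so the working face looks to +y. The four packs are before their lanes, slightly turned, and all bystanders match the networks' reports.

```bash
cat > h.py <<'E'
from rig import env, effector, viewer, boxes_of
import cv2,numpy as np
from scipy.spatial.transform import Rotation as Ro
def tcp():
    T=np.eye(4);T[:3,:3]=Ro.from_euler("xyz",env.read_tool_rot(),degrees=True).as_matrix();T[:3,3]=env.read_position();return T
def cam(c,T=None):
    m=viewer.camera_model(c)
    return m["camera_matrix"],m["k1"],(m["pose"] if c!="wrist" else T@m["hand_eye"])
def to_world(C,uv,z):
    """pixels (col,row) -> world points at height z"""
    K,k,P=C; uv=np.asarray(uv,float).reshape(-1,1,2)
    xy=cv2.undistortPoints(uv,K,np.array([k,0,0,0,0.])).reshape(-1,2)
    d=np.c_[xy,np.ones(len(xy))]@P[:3,:3].T
    s=(z-P[2,3])/d[:,2]
    return P[:3,3]+d*s[:,None]
def to_pix(C,X):
    K,k,P=C; Q=np.linalg.inv(P)
    return cv2.projectPoints(np.asarray(X,float).reshape(-1,1,3),cv2.Rodrigues(Q[:3,:3])[0],Q[:3,3],K,np.array([k,0,0,0,0.]))[0].reshape(-1,2)
E
python3 - <<'E'
from h import *
C=cam("top")
f=lambda p,z:to_world(C,np.array(p)/1.951+[90,130],z)[:,:2].round(4).tolist()
print("plate",f([(389,255),(560,249)],.006))
print("grip top",f([(117,278),(153,278),(155,313),(118,314)],.066),"bar",f([(126,206),(125,386)],.026))
print("pad",f([(107,201),(190,201),(183,433),(98,433)],.004))
for p in [(145,110),(595,398),(290,395),(428,386)]:print(f([p],0.02))
for x,y,yaw in [(.62,0,0),(.42,.4,90),(.42,.4,-90)]: print(env.ik([x,y,.4],[180,0,yaw]))
E
```

```text
plate [[0.5389, 0.051], [0.545, -0.1377]]
grip top [[0.5138, 0.3247], [0.5137, 0.2887], [0.4783, 0.2859], [0.4776, 0.3227]] bar [[0.591, 0.3302], [0.4017, 0.3262]]
pad [[0.5987, 0.3576], [0.5987, 0.2683], [0.3493, 0.2706], [0.3505, 0.3599]]
[[0.696, 0.3144]]
[[0.3841, -0.1705]]
[[0.3901, 0.1554]]
[[0.3982, 0.0089]]
[-6.42689979e+00  1.98391694e+01  8.09309607e+01 -2.54444375e-14
  7.92298699e+01  8.35731002e+01]
[ 3.67306169e+01  1.63891225e+01  8.60680967e+01 -2.54444375e-14
  7.75427808e+01  3.67306169e+01]
[  36.73061695   16.38912254   86.06809671    0.           77.54278075
 -143.26938305]
```

Run:
```python
from h import *
import json
out={}
for n,p,o in [("dock",[.65,-.04,.37],[180,0,0]),("pad",[.495,.345,.40],[180,0,91])]:
    env.movep(p,o); env.sleep(.2)
    T=tcp(); im=viewer.capture("wrist"); cv2.imwrite(f"pics/w_{n}.png",im[:,:,::-1]); out[n]=T.tolist()
    for t in (["pack0","stop","lane_mouths","clips"] if n=="dock" else ["straightedge","edge_grip"]):
        print(t,[(np.round(d["location"]).tolist(),round(d["confidence"],2)) for d in boxes_of("wrist",t)][:5])
json.dump(out,open("T.json","w")); print(env.read_t(),env.read_ft_force())
```

```text
pack0 [([276.0, 394.0], 0.97), ([281.0, 297.0], 0.96), ([262.0, 244.0], 0.78), ([273.0, 343.0], 0.67)]
stop [([161.0, 317.0], 0.75)]
lane_mouths []
clips [([143.0, 316.0], 0.84), ([158.0, 316.0], 0.58)]
straightedge [([226.0, 325.0], 0.91)]
edge_grip [([230.0, 319.0], 0.78)]
6.15 [-0.33710304  0.34625269  0.51005195]
```

View pics/w_dock.png

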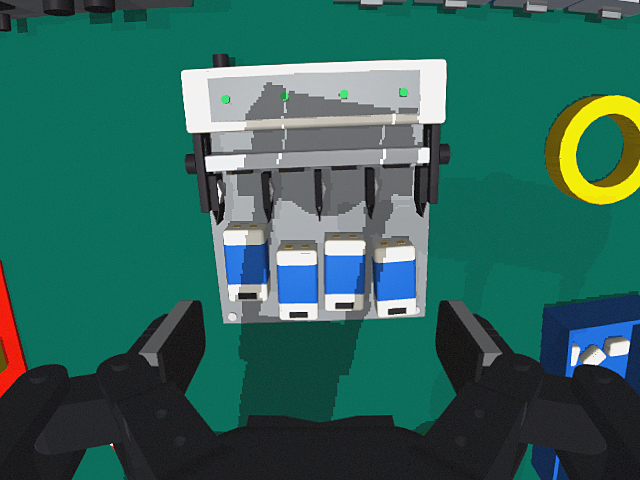

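View pics/w_pad.png

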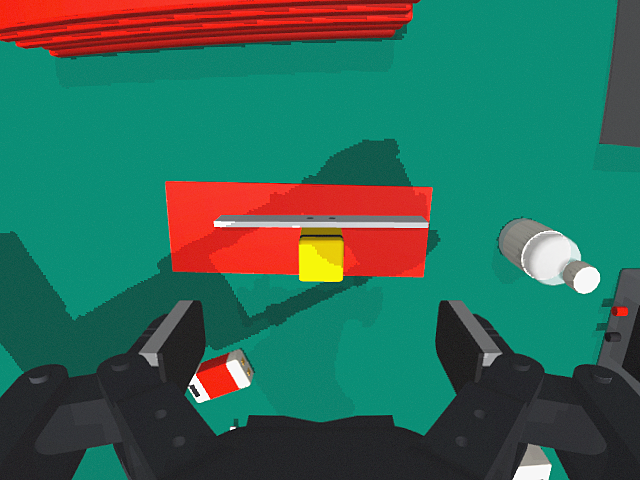

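Wrist over the dock: the plate's front corners are at (222,323) and (425,317), the nose tips lie near row 218 at columns 267, 319, 370, and the packs' rears are at rows 303–319. Wrist over the pad: the grip's top spans (299,236)–(344,282), the bar runs from column 214 to 428 at row 222, and its face looks away from the grip (up in the image).

Run:
```python
from h import *
import json
T={k:np.array(v) for k,v in json.load(open("T.json")).items()}
C=cam("wrist",T["dock"])
tips=to_world(C,[(219,222),(267,218),(319,218),(370,216),(418,215)],.026)[:,:2]
cor=to_world(C,[(222,323),(425,317)],.006)[:,:2]
mod=np.array([[-12,84],[-12,42],[-12,0],[-12,-42],[-12,-84],[-113,95],[-113,-95]])/1e3
P=np.r_[tips,cor]
from scipy.optimize import least_squares
R=lambda a:np.array([[np.cos(a),-np.sin(a)],[np.sin(a),np.cos(a)]])
s=least_squares(lambda q:(mod@R(q[2]).T+q[:2]-P).ravel(),[.65,-.04,0],loss="soft_l1",f_scale=.002).x
print("dock",s[:2].round(4),np.degrees(s[2]).round(2),((mod@R(s[2]).T+s[:2]-P)*1e3).round(1).tolist())
D=lambda p,z:((to_world(C,p,z)[:,:2]-s[:2])@R(s[2])*1e3).round(1).tolist()
print("packs rear L/R z=.03",D([(228,302),(269,298),(278,320),(317,317),(325,311),(364,308),(379,317),(416,313)],.03))
print("packs nose",D([(224,228),(264,225),(277,246),(314,243),(326,237),(364,234),(374,243),(413,240)],.03))
print("rail front top", D([(206,171),(428,163)],.031))
# segment grip and bar
im=cv2.imread("pics/w_pad.png").astype(int); C2=cam("wrist",T["pad"])
b,g,r=im[...,0],im[...,1],im[...,2]
m=((r>180)&(g>180)&(b<80)).astype(np.uint8); c=max(cv2.findContours(m,0,1)[0],key=cv2.contourArea)
rect=cv2.minAreaRect(c);print(rect); box=cv2.boxPoints(rect)
print("grip top",to_world(C2,box,.070)[:,:2].round(4).tolist(), to_world(C2,[rect[0]],.070).round(4))
m=((abs(r-g)<25)&(abs(b-g)<25)&(r>90)).astype(np.uint8);m[:205]=0;m[240:]=0;m[:,:205]=0;m[:,440:]=0
c=max(cv2.findContours(m,0,1)[0],key=cv2.contourArea);rect=cv2.minAreaRect(c);print(rect)
print("bar",to_world(C2,cv2.boxPoints(rect),.030)[:,:2].round(4).tolist())
print("pad",to_world(C2,[(165,181),(433,187),(425,277),(173,272)],.004)[:,:2].round(4).tolist())
```

```text
dock [ 0.6573 -0.0376] 2.05 [[-0.1, 2.4], [-1.9, -0.1], [-0.4, 0.1], [-0.6, -0.5], [-0.0, -3.4], [1.4, -0.0], [1.9, 0.7]]
packs rear L/R z=.03 [[-81.7, 80.4], [-79.0, 44.9], [-100.1, 38.6], [-98.3, 4.7], [-92.8, -2.4], [-91.2, -35.9], [-100.3, -48.9], [-97.8, -81.0]]
packs nose [[-16.1, 76.9], [-14.8, 44.2], [-32.9, 34.9], [-31.4, 4.6], [-26.6, -5.3], [-25.2, -36.1], [-33.1, -44.2], [-31.7, -76.1]]
rail front top [[30.4, 86.3], [30.4, -86.0]]
((320.5, 261.0), (40.0, 43.0), 90.0)
grip top [[0.4792, 0.3245], [0.513, 0.325], [0.514, 0.2911], [0.4792, 0.2906]] [[0.4964 0.308  0.07  ]]
((320.524658203125, 220.97177124023438), (213.041748046875, 11.788228988647461), 0.46580907702445984)
bar [[0.4016, 0.3251], [0.4023, 0.3358], [0.5897, 0.337], [0.5906, 0.3263]]
pad [[0.3504, 0.361], [0.6002, 0.3588], [0.6006, 0.269], [0.3501, 0.2703]]
```

Run:
```python
from h import *
import json
o=[180,0,90.7]
env.movep([.4962,.3068,.30],o); env.line_to([.4962,.3068,.201],velocity=.1)
print(env.read_ft_force())
effector.clamp(80); env.sleep(.2); p=env.read_position(); print(p,env.read_tool_rot(),env.read_width()*85,env.read_grip_force(),env.read_ft_force())
json.dump([list(map(float,p)),list(map(float,env.read_tool_rot()))],open("grasp.json","w"))
env.line_to([.4962,.3068,.33],velocity=.15)
env.sleep(.2); T=tcp(); im=viewer.capture("wrist"); cv2.imwrite("pics/w_held.png",im[:,:,::-1]); json.dump(T.tolist(),open("Th.json","w"))
print(env.read_ft_force(),env.read_width(),env.read_t())
```

```text
[ 0.10694884 -0.9794243   0.22112182]
[0.496497   0.30688831 0.20150978] [ 1.79937307e+02 -2.38199534e-02  9.06984124e+01] 35.04209168083291 80.11056303977966 [-1.08436194 -0.4937546   5.6408052 ]
[ 0.0007006   0.19484726 -0.03870276] 0.41330437413920507 9.775
```

View pics/w_held.png

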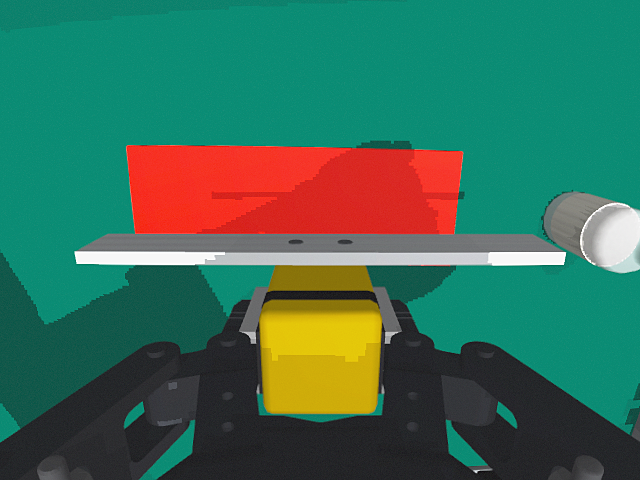

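The straightedge is held: the bar's top is the bright strip at rows 252–264, columns 76–565, and the working face is above it. The grip sits squarely between the pads.

Run:
```python
from h import *
C=cam("wrist",np.eye(4))
print(to_world(C,[(76,251.5),(565,252.5)],.1715).round(4)) # tool frame
import json
# dock pose
th=np.radians(2.0);c,s=np.cos(th),np.sin(th);O=np.array([.6563,-.0387])
def W(x,y=0): return O+np.array([c*x-s*y,s*x+c*y])
zg=.2015; o=[180,0,2.0]
xy=W(-.112-.023)
print(W(-.135))
env.movep([*xy,.33],o); env.line_to([*xy,zg+.012],velocity=.12); env.sleep(.3)
print(env.read_position(),env.read_tool_rot(),env.read_t())
F=[]
for i in range(10): F.append(env.read_ft_force()); env.sleep(.02)
print(np.mean(F,0),np.std(F,0))
T=tcp();json.dump(T.tolist(),open("Tp.json","w"))
cv2.imwrite("pics/w_pre.png",viewer.capture("wrist")[:,:,::-1])
print(env.read_t())
```

```text
[[ 0.0241 -0.0941  0.1715]
 [ 0.0236  0.0944  0.1715]]
[ 0.52138224 -0.04341143]
[ 0.52148508 -0.04345435  0.21395761] [ 1.79986492e+02 -5.22654789e-02  1.99935472e+00] 12.5167
[-0.01589314  0.0243975  -1.430084  ] [0.56875068 0.56225448 0.78446968]
12.7333
```

View pics/w_pre.png

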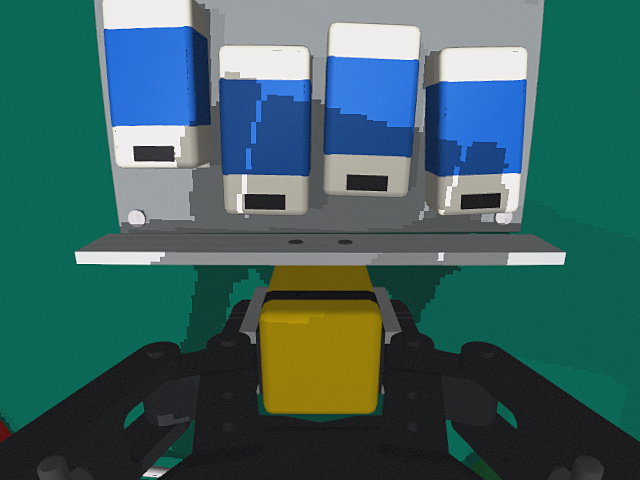

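The bar is clear behind the packs, parallel to the plate's front edge (row 233) and centred on it (columns 117–523). Next I lower it and push through the apron in steps while reading the force.

```bash
cat >> h.py <<'E'
_th=np.radians(2.0);_c,_s=np.cos(_th),np.sin(_th);_O=np.array([.6563,-.0387]);U=np.array([_c,_s,0])
Z=.2062
def W(x,y=0): return _O+np.array([_c*x-_s*y,_s*x+_c*y])
def push(face,v=.03): env.line_to([*W(face/1e3-.0239),Z],velocity=v)
def force(n=8):
    F=[]
    for i in range(n): F.append(-env.read_ft_force()@U); env.sleep(.015)
    return np.mean(F)
def face(): return (env.read_position()[:2]-_O)@U[:2]*1e3+23.9
E
python3 - <<'E'
from h import *
push(-111); env.sleep(.3); f0=force(20); print("f0",f0,env.read_position())
open("f0","w").write(str(f0))
push(-84,.04)
L=[]
for x in np.arange(-82,-43.9,2):
    push(x); f=force(6)-f0; L.append((float(x),round(float(face()),2),round(float(f),2)))
    if f>9: break
print(L,env.read_t())
cv2.imwrite("pics/w_mid.png",viewer.capture("wrist")[:,:,::-1])
E
```

```text
f0 0.08985080746059618 [ 0.52148335 -0.04340259  0.20624625]
[(-82.0, -82.01, -0.05), (-80.0, -80.05, 0.45), (-78.0, -77.88, 0.51), (-76.0, -75.78, -0.17), (-74.0, -73.83, 0.18), (-72.0, -71.85, 0.43), (-70.0, -69.83, 0.04), (-68.0, -67.85, 0.7), (-66.0, -65.86, 0.59), (-64.0, -63.86, 0.64), (-62.0, -61.84, 0.46), (-60.0, -59.78, 0.32), (-58.0, -57.82, 0.62), (-56.0, -55.85, 0.68), (-54.0, -53.87, 0.84), (-52.0, -51.86, 0.89), (-50.0, -50.33, 2.95), (-48.0, -48.38, 4.36), (-46.0, -45.76, 2.59), (-44.0, -43.82, 2.94)] 21.5833
```

View pics/w_mid.png

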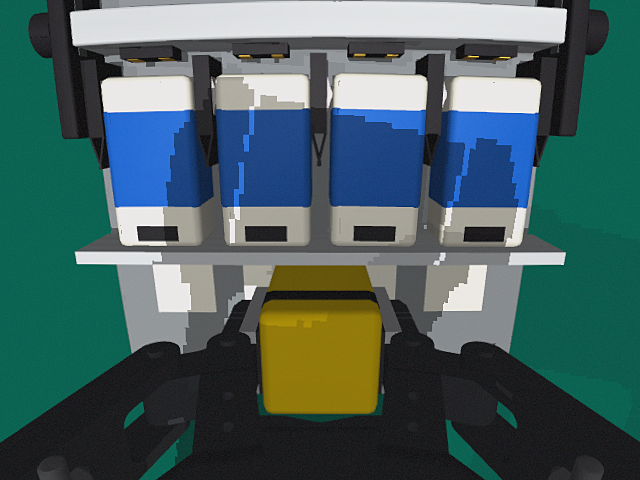

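All four packs are in their lanes, rears flush on the bar (row ~245), noses a few mm before the contacts. No jam. Now I feel for the rail.

Run:
```python
from h import *
f0=float(open("f0").read()); L=[]
x=-44.
while x<-18:
    x+=.5; push(x,.02); f=force(10)-f0; L.append((x,round(float(face()),2),round(float(f),2)))
    if f>6.5 or (len(L)>1 and L[-1][1]-L[-2][1]<.2 and f>5): break
print(L,env.read_t())
```

```text
[(-43.5, -43.64, 3.77), (-43.0, -43.09, 4.26), (-42.5, -42.46, 4.14), (-42.0, -41.98, 4.1), (-41.5, -41.47, 4.08), (-41.0, -40.94, 3.69), (-40.5, -40.44, 3.66), (-40.0, -39.98, 3.63), (-39.5, -39.44, 3.47), (-39.0, -38.97, 3.55), (-38.5, -38.48, 3.69), (-38.0, -37.97, 3.42), (-37.5, -37.46, 3.51), (-37.0, -36.97, 3.48), (-36.5, -36.53, 3.54), (-36.0, -36.04, 4.15), (-35.5, -35.52, 4.04), (-35.0, -34.99, 4.37), (-34.5, -34.49, 4.29), (-34.0, -34.0, 4.27), (-33.5, -33.49, 4.34), (-33.0, -32.97, 4.04), (-32.5, -32.68, 5.08), (-32.0, -32.49, 5.77)] 31.6333
```

Run:
```python
from h import *
f0=float(open("f0").read()); L=[]
x=-32.;f=5.8;slide=4.2
while x<-24 and f<slide+9.6:
    x+=.25 if f<slide+7 else .12
    push(x,.02); f=force(12)-f0; L.append((round(x,2),round(float(face()),2),round(float(f),2)))
    if len(L)>30: break
print(L,env.read_t())
for i in range(3): env.sleep(.2); print(force(14)-f0,face())
print(env.read_t())
cv2.imwrite("pics/w_home.png",viewer.capture("wrist")[:,:,::-1])
```

```text
[(-31.75, -32.41, 6.35), (-31.5, -32.3, 6.95), (-31.25, -32.21, 7.27), (-31.0, -32.1, 7.61), (-30.75, -32.0, 8.11), (-30.5, -31.9, 8.54), (-30.25, -31.8, 8.57), (-30.0, -31.69, 9.16), (-29.75, -31.6, 9.74), (-29.5, -31.5, 9.92), (-29.25, -31.39, 10.41), (-29.0, -31.28, 10.54), (-28.75, -31.16, 10.83), (-28.5, -31.09, 11.55), (-28.38, -31.03, 11.5), (-28.26, -31.02, 11.41), (-28.14, -30.94, 11.57), (-28.02, -30.89, 11.68), (-27.9, -30.85, 12.12), (-27.78, -30.8, 12.29), (-27.66, -30.76, 12.44), (-27.54, -30.69, 12.68), (-27.42, -30.63, 12.63), (-27.3, -30.61, 13.05), (-27.18, -30.56, 13.08), (-27.06, -30.51, 13.09), (-26.94, -30.44, 13.15), (-26.82, -30.41, 13.43), (-26.7, -30.36, 13.84)] 44.6833
13.647431245369276 -30.364709021799094
13.765541023530668 -30.359433072791724
13.689763102571932 -30.356389131391992
45.9833
```

View pics/w_home.png

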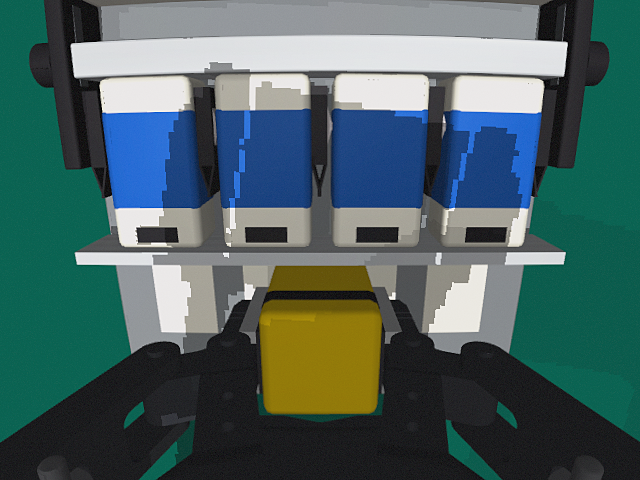

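Home: all four noses sit against the rail (row ~74) and the contacts are covered. The bar is at the same pixels as when first gripped, so it has not slipped. Load is 13.7 N in total, about 9.5 N on the rail, and it was held for over 1 s. Now I return the straightedge.

```bash
python3 - <<'E'
from h import *
push(-60,.06)
p=env.read_position(); env.line_to([p[0],p[1],.33],velocity=.15)
cv2.imwrite("pics/w_after.png",viewer.capture("wrist")[:,:,::-1])
o=[180,0,90.7]
env.movep([.4964,.3069,.31],o); env.line_to([.4964,.3069,.215],velocity=.12); env.line_to([.4964,.3069,.2013],velocity=.03)
env.sleep(.2); print(env.read_position(),env.read_ft_force(),env.read_t())
effector.open_jaws(); env.sleep(.3); env.line_to([.4964,.3069,.34],velocity=.12)
cv2.imwrite("pics/w_end.png",viewer.capture("wrist")[:,:,::-1])
top=viewer.capture("top"); cv2.imwrite("pics/top_end.png",cv2.resize(top[130:390,90:500],(800,507),interpolation=cv2.INTER_CUBIC)[:,:,::-1])
print(env.read_t())
E
python3 -c "
import cv2,numpy as np
a=cv2.imread('pics/w_after.png');b=cv2.imread('pics/top_end.png')
cv2.imwrite('pics/both.png',np.vstack([cv2.resize(a,(400,300)),cv2.resize(b,(400,254))]) if 0 else np.hstack([cv2.resize(a,(400,300)),cv2.resize(b,(400,300))]))"
```

```text
[0.4963387  0.30688735 0.20149706] [-1.55943038 -1.30979725  3.54185993] 50.8583
53.1167
```

View pics/both.png

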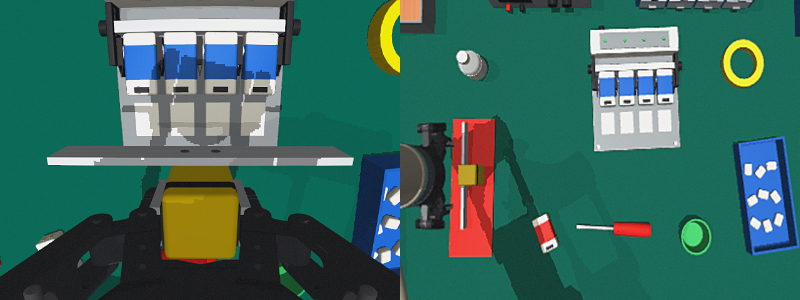

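View pics/top_end.png

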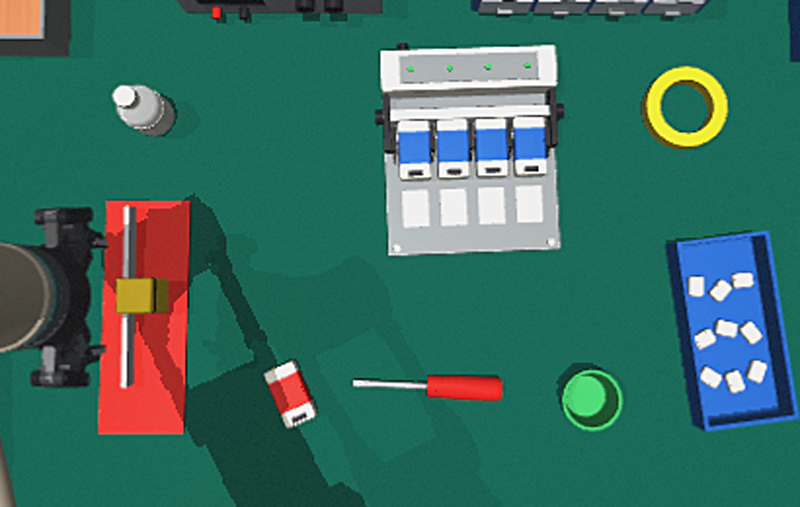

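The packs stayed in a row against the rail (crop row ~120). The straightedge stands upright on the pad where it was (crop (126,206)–(125,386)), the bystanders are unmoved, and the gripper is clear.

```bash
python3 -c "
from rig import env
print(env.job_done())"
```

```text
the job is handed in; nothing more can be done
None
```

The job is handed in at about 53 s: all four packs are home against the rail (pressed with about 9.5 N beyond the sliding force, held over 1 s), the straightedge stands back on the red pad, and the final pictures show nothing else moved.

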